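# Take the used filter off a respirator blower

## Robot

A 6-joint arm with a two-finger parallel gripper is mounted at the origin on the work surface. World frame = base frame: x ahead of the robot, y to its left, z up, the work surface at z = 0. Lengths are in m, angles in rad, forces in N, time in s.
With the tool pointing down it reaches from about 0.35 to 0.975 m from the base axis. Payload 4.9 kg.
Tool frame: the origin (TCP) lies on the centre line of the jaws, within the pads' length; the fingertips stand 14 mm ahead of it and the grasp point (between the pads) lies 5 mm behind it; x points along the fingers, z is the direction in which the jaws open and shut, and the axes are right-handed (so a half turn about x gives the same grasp; the last joint's range is limited). The gripper opens to 85 mm and grips with 20 to 120 N. Pads are 22 mm wide; open, the fingers measure 114 mm over their backs; the gripper's body (76 mm by 85 mm) begins 54 mm behind the grasp point. The pads swing forward as they close: fully open they stand 13 mm farther back than shut.
Start: joints at [0.988, 0.053, 1.613, -0, 1.476, -0.119], TCP at [0.28, 0.559, 0.245] pointing down, gripper open.
Joint ranges: [-3.01, 3.01], [-1.01, 2.22], [0.06, 2.58], [-1.02, 4.17], [0.09, 2.62], [-3.14, 3.14]. Speed limits (rad/s): [2.57, 2.57, 3.14, 3.14, 3.14, 3.14].

## Interface

Orientations are given as a rotation vector (axis times angle).
In Python, from station import ctrl gives the robot as it stands.
- The arm moves only by the tool move_arm, never from a script. Its argument "increments" is a list that holds one entry, the list of rows, each a list of 4 numbers: the shift along the tool's x, y, z in units of 25 cm (1.0 is 25 cm), then the turn about the tool's x in units of 90 degrees (1.0 is 90 degrees). A call has 1 to 20 rows; each row shifts and turns the commanded pose from where the row before left it, along the tool's axes as they then stand; what a row does not reach is not made up. A row lasts 1/12 s, in which the tool goes at most 41.7 mm and 7.16 degrees, less where a joint would pass 70% of its speed; a pose out of reach is approached as far as the arm can. A call with a number of a shift or a turn outside -1 to 1 is refused whole. A call with a gripper value outside its range is refused whole. "gripper" is the closure, from 0 (fully open) to 1 (shut), set as the call begins (left out, the last holds). The fingers move at their own pace and stop on an object; "squeeze" is the grip in N (left out, the last holds). Time passes only in rows, so rows that do not move let the fingers close. It gives the time, the measured TCP pose, the force and the opening at its end, in the units of the state.
- ctrl.get_obs(): the state, without advancing time (a new reading comes with each control period).
- ctrl.get_image(name): name is "side" or "top"; returns a dict with "pixels" (384x512x3 uint8, red, green, blue), "depth" (384x512 float32, m along the optical axis (not along the pixel's ray), 0 where there is no reading), "K" (3x3 intrinsics, pixels), "extrinsics" (4x4, takes a point from camera to world coordinates). Camera axes: x right, y up, looking along -z (the intrinsics and any distortion apply to the point x, -y, -z); pixel columns grow to the right and rows downward; lengths in m; the calibration is good to about 2 mm. A picture is of the moment at which its call begins.
- ctrl.finish_job(): hands the job in, once; it reports no verdict.
Trained networks look in the newest picture that a camera, given by its name, has taken for a name from the list of things; names that differ only in an ending like _2 or _b are one class to them, and where a whole thing is asked for, a point or a joint stands for the part that bears it (a point fixed in the world has none). Each returns a list of dicts, best first, with "score" (0 to 1); they miss things now and then, are a little off and sometimes report something else, mostly with a low value. They report only what shows in the picture. A call takes as long as a camera call. They do not tell look-alikes from the thing itself.
- ctrl.trace(camera, target): "region" (384x512 bool, what is visible of it) and "pixel" ([row, column] in pixels, amid what is visible of it).
The state is a dict: "t": time; "q": joint angles; "dq": joint speeds; "effort": joint torques, N m; "tool_pos": TCP position; "tool_rot": TCP orientation; "contact_force": force on the tool from outside, world axes, zero at the start; "wrist_torque": the same for the moment, N m; "opening": finger opening in m.
Only numpy, scipy, OpenCV 4.12 (cv2) and the standard library are available. Lean on these libraries where they do the work, as an engineer would, in place of code of your own. Each camera call takes 0.05 s, during which the arm holds its last target. There are 200 camera calls.

## Task

Change-over at the nurses' station: take the used filter, the one with the orange grip bar, off its blower unit and put it in the green basket. Push that unit's red release button fully down, twist the filter about a quarter turn anticlockwise (seen from above), lift it off, and lower it into the basket so that it stands upright on the floor there. Leave the blue filter as it is on the other unit.

Things in the scene. Friction and masses are not known exactly. Their poses are not given: they have to be found in the camera images.
- used_filter: Used filter, about 200 g, seated on a grey blower unit (200 x 120 x 60 mm high): white disc 71 mm across, 34 high, orange band; on top an upright orange grip bar 56 long, 16 thick, its top 62 above the underside. Origin: centre of the underside (60 above the table), z up, x along the bar. Two black lugs at its foot, on +x and -x, reach 46 mm from the axis, under steel tabs of the unit.
- release_button (a point): Centre of the top of the red button (26 mm across) on that unit, 75 mm above the table, 95 mm from the filter's axis along its +x, x the same way. Goes down 11 mm with 4 N to a firm stop, stays down. Until then red catches bar the twist; then the filter turns lightly anticlockwise, is clear of the tabs from 45 to 110 degrees, and lifts off a 9 mm spigot. The other unit has an equal button.
- basket: Bright green open basket, 240 mm (its x) by 170 mm (its y), 60 mm high, walls and floor 5 mm thick, fixed to the table. Origin: centre of its underside, on the table; z up.
- fresh_filter: The fresh filter with blue band and blue grip bar, otherwise the same as the used one, seated on a second equal blower unit. A bystander. Origin: centre of its underside. (A two-way radio and a small carton lie farther out on the table.)
Not all that is in view belongs to the job. What is shaped like the part that bears release_button but purple is not meant.

How it is judged:
By the outcome, as a careful person would: the job done as asked, in the order asked, and still so for the second after the job is handed in, with the robot touching nothing.
It also fails if it takes over 59 s, if anything falls off the work surface, if the arm or the gripper's body presses on something with over 40 N, if the wrist force passes 120 N, or if a joint passes its speed limit or range.

## Working session

There is one attempt and no reset: what is moved stays moved. The work goes in short steps, Python scripts to look and compute and a tool call to move; the robot and the scene stay as the last step left them, time stands still between calls to the robot, and variables do not carry over. Pictures are saved under pics/ and viewed, about 8 in all and at most 12, crops included, and the job is handed in when it is done.

Besides the shell and the picture viewer there is one more tool, called after "Emit:" as name([rows], argument=value, ...), one row to a line, values as JSON. move_arm: Moves the arm, as the interface text tells. Shifts and turns lie within -1 to 1; 1 stands for 25 cm of shift or 90 degrees of turn. Its arguments: {"type":"object","properties":{"increments":{"type":"array","items":{"type":"array","items":{"type":"array","items":{"type":"number","minimum":-1,"maximum":1}}}},"gripper":{"type":"number"},"squeeze":{"type":"number"}},"required":["increments"]}

```bash
mkdir -p pics; cat > h.py <<'E'
import numpy as np, cv2
from station import ctrl
def cloud(im):
    d=im["depth"];K=im["K"];E=im["extrinsics"]
    v,u=np.mgrid[:384,:512]
    p=np.stack([(u-K[0,2])/K[0,0]*d,-(v-K[1,2])/K[1,1]*d,-d],-1)
    w=p@E[:3,:3].T+E[:3,3]; w[d==0]=np.nan
    return w
E
python3 - <<'E'
from h import *
o=ctrl.get_obs();print({k:np.round(o[k],3) for k in("t","tool_pos","tool_rot","opening","contact_force")})
ims=[]
for n in("top","side"):
    im=ctrl.get_image(n);w=cloud(im);ims.append(im["pixels"]);print(n,im["extrinsics"].round(3).tolist())
    for t in("used_filter","release_button","basket","fresh_filter"):
        for r in ctrl.trace(n,t):
            m=r["region"];q=w[m];q=q[~np.isnan(q[:,0])]
            print(n,t,round(r["score"],2),np.round(r["pixel"]),m.sum(),np.median(q,0).round(3),np.percentile(q,2,axis=0).round(3),np.percentile(q,98,axis=0).round(3))
for n,i in zip("ts",ims): cv2.imwrite(f"pics/{n}0.png",i[:,:,::-1])
E
```

```text
{'t': np.float64(0.0), 'tool_pos': array([0.279, 0.558, 0.244]), 'tool_rot': array([-0.862,  1.396,  0.861]), 'opening': np.float64(0.085), 'contact_force': array([ 0.983, -0.135,  0.728])}
top [[0.017, 0.996, -0.093, 0.391], [-1.0, 0.018, 0.016, 0.129], [0.018, 0.093, 0.996, 1.328], [0.0, 0.0, 0.0, 1.0]]
top used_filter 0.84 [222. 196.] 496 [0.417 0.305 0.095] [0.383 0.275 0.061] [0.455 0.341 0.125]
top release_button 0.51 [209. 189.] 98 [0.454 0.308 0.071] [0.374 0.271 0.061] [0.52  0.342 0.079]
top basket 0.91 [184. 379.] 4501 [ 0.551 -0.285  0.006] [ 0.43  -0.359 -0.001] [ 0.667 -0.188  0.062]
top fresh_filter 0.88 [195. 295.] 417 [ 0.506 -0.007  0.095] [ 0.474 -0.041  0.068] [0.54  0.021 0.125]
side [[0.99, 0.103, -0.098, 0.421], [-0.142, 0.741, -0.656, -0.5], [0.005, 0.663, 0.748, 0.813], [0.0, 0.0, 0.0, 1.0]]
side used_filter 0.68 [156. 219.] 543 [0.421 0.298 0.095] [0.387 0.274 0.064] [0.455 0.316 0.124]
side release_button 0.61 [154. 245.] 105 [0.504 0.302 0.071] [0.375 0.27  0.061] [0.525 0.326 0.078]
side basket 0.88 [347. 307.] 8802 [ 0.564 -0.249  0.007] [ 0.433 -0.322  0.004] [ 0.669 -0.19   0.062]
side fresh_filter 0.61 [242. 263.] 772 [ 0.507 -0.022  0.095] [ 0.476 -0.044  0.065] [0.539 0.021 0.124]
```

```bash
python3 - <<'E'
import cv2,numpy as np
t=cv2.imread("pics/t0.png");s=cv2.imread("pics/s0.png")
a=cv2.resize(t[150:270,130:330],(800,480),interpolation=cv2.INTER_CUBIC)
cv2.imwrite("pics/tc.png",a)
E
```

```text
(no output)
```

View pics/s0.png

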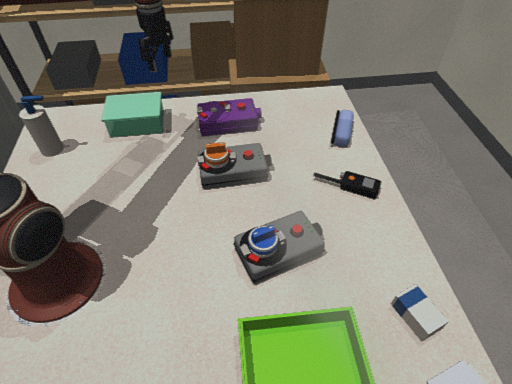

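View pics/t0.png

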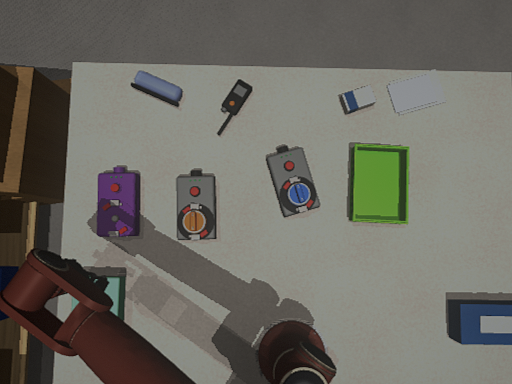

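The side picture shows the grey unit with the orange filter at (217,155) and its red button at (248,155). The grey unit with the blue filter is at (263,238), the purple decoy at (228,115) and the green basket at the bottom. In the top picture the orange filter is at (193,221), its button at (195,191) and the basket at (379,183). Next I measure the bar, the button and the tool axes.

```bash
python3 - <<'E'
from h import *
from scipy.spatial.transform import Rotation as R
for n in("top","side"):
    im=ctrl.get_image(n);w=cloud(im);hsv=cv2.cvtColor(im["pixels"],cv2.COLOR_RGB2HSV)
    H,S,V=[hsv[...,i].astype(int) for i in range(3)]
    box=(w[...,0]>.36)&(w[...,0]<.56)&(w[...,1]>.24)&(w[...,1]<.37)
    bar=box&(w[...,2]>.112)&(H>5)&(H<22)&(S>120)
    p=w[bar]; top=p[p[:,2]>.117]
    c,(l,b),a=cv2.minAreaRect(top[:,:2].astype(np.float32)*1000)
    print(n,"bar",bar.sum(),top.mean(0).round(4),"rect",np.round(c,1),round(l,1),round(b,1),a, "ztop",np.percentile(p[:,2],95))
    vt=np.linalg.svd(top[:,:2]-top[:,:2].mean(0))[2][0];print("dir",np.degrees(np.arctan2(vt[1],vt[0])))
    red=box&((H<6)|(H>172))&(S>130)&(w[...,0]>.47)&(w[...,2]>.066)
    p=w[red];print("btn",red.sum(),p.mean(0).round(4),p.min(0).round(4),p.max(0).round(4))
    unit=(box&(w[...,2]>.05)&(w[...,2]<.064)&(S<60))
    print("unit rect",cv2.minAreaRect(w[unit][:,:2].astype(np.float32)*1000))
    g=(H>40)&(H<70)&(S>150)&(w[...,1]<-.1); rim=g&(w[...,2]>.055)
    print("basket",cv2.minAreaRect(w[rim][:,:2].astype(np.float32)*1000))
o=ctrl.get_obs();print(R.from_rotvec(o["tool_rot"]).as_matrix().round(3),o["tool_pos"])
E
```

```text
top bar 87 [0.4176 0.3082 0.1215] rect [416.2 308.8] 53.7 15.7 3.245436429977417 ztop 0.12509883097443622
dir -177.6814316533006
btn 50 [0.5116 0.3129 0.0753] [0.5004 0.3016 0.0693] [0.5228 0.3236 0.0796]
unit rect ((461.0552673339844, 309.48480224609375), (198.95948791503906, 119.41191101074219), 1.8037610054016113)
basket ((547.715087890625, -272.98248291015625), (172.52145385742188, 247.69236755371094), 88.42359924316406)
side bar 104 [0.4186 0.3064 0.1215] rect [418.8 309.3] 52.7 19.4 3.361053943634033 ztop 0.12432483688150436
dir -177.51407765596645
btn 42 [0.5126 0.3124 0.0758] [0.502  0.3022 0.0667] [0.524  0.3244 0.0789]
unit rect ((462.2734069824219, 307.8165588378906), (198.87452697753906, 121.2860336303711), 2.240962505340576)
basket ((550.078125, -254.98135375976562), (140.66578674316406, 257.0718688964844), 82.45135498046875)
[[ 0.    -0.894  0.447]
 [-0.     0.447  0.894]
 [-1.    -0.     0.   ]] [0.27959382 0.55895701 0.2453086 ]
```

Emit:
move_arm([
  [[0,-0.1274,-0.0465,0],[0,-0.1274,-0.0465,0],[0,-0.1274,-0.0465,0],[0,-0.1274,-0.0465,0],[0,-0.1274,-0.0465,0],[0,-0.1274,-0.0465,0],[0,-0.1274,-0.0465,0],[0,-0.1274,-0.0465,0],[0,-0.1274,-0.0465,0],[0,-0.1274,-0.0465,0],[0,0,0,0.0776],[0,0,0,0.0776],[0,0,0,0.0776],[0,0,0,0.0776],[0,0,0,0.0776],[0,0,0,0.0776],[0,0,0,0.0776],[0,0,0,0.0776],[0,0,0,0.0776],[0,0,0,0.0776]],
], gripper=1)

```text
t: 2.27
tool_pos: [0.5125, 0.3125, 0.2454]
tool_rot: [0.093, 1.569, -0.093]
contact_force: [0.7, 0.5, -1.1]
opening: 0.0001
```

Emit:
move_arm([
  [[0,0,0,0.0776],[0,0,0,0.0776],[0,0,0,0.0776],[0,0,0,0.0776],[0,0,0,0.0776],[0,0,0,0.0776],[0,0,0,0.0776],[0,0,0,0.0776],[0,0,0,0.0776],[0,0,0,0.0776],[0,0,0,0.0776],[0,0,0,0.0471],[0,0,0,0],[0,0,0,0]],
])

```text
t: 3.43
tool_pos: [0.5124, 0.3125, 0.2454]
tool_rot: [1.175, 1.231, -1.175]
contact_force: [-0.2, 0.3, -0.2]
opening: -0.0001
```

```bash
cat >> h.py <<'E'
from scipy.spatial.transform import Rotation as R
def to(target,yawdeg):
    o=ctrl.get_obs();M=R.from_rotvec(o["tool_rot"]).as_matrix()
    y=np.degrees(np.arctan2(M[1,2],M[0,2]))
    print("t",round(float(o["t"]),2),"pos",np.round(o["tool_pos"],4),"yaw z",round(y,2),"F",np.round(o["contact_force"],1),"open",round(float(o["opening"]),4),"q6",round(o["q"][5],2))
    d=np.array(target)-o["tool_pos"]
    print("tool units",(M.T@d/.25).round(4),"turn",round(((y-yawdeg+180)%360-180)/90,4))
E
python3 -c "
from h import *
to((.5122,.3125,.099),-87.6)"
```

```text
t 3.43 pos [0.5124 0.3125 0.2454] yaw z -87.36 F [-0.2  0.3 -0.2] open -0.0001 q6 1.95
tool units [ 0.5854 -0.001   0.    ] turn 0.0026
```

Emit:
move_arm([
  [[0.1,0,0,0],[0.1,0,0,0],[0.1,0,0,0],[0.1,0,0,0],[0.1,0,0,0],[0.08,0,0,0],[0.02,0,0,0],[0.02,0,0,0],[0.01,0,0,0],[0.01,0,0,0],[0.01,0,0,0],[0.01,0,0,0],[0,0,0,0]],
])

```text
t: 4.52
tool_pos: [0.5134, 0.313, 0.0813]
tool_rot: [1.179, 1.229, -1.174]
contact_force: [0.8, 0.1, 2.2]
opening: -0.0001
```

Emit:
move_arm([
  [[0.008,0,0,0],[0.008,0,0,0],[0.008,0,0,0],[0.008,0,0,0],[0.008,0,0,0],[0,0,0,0]],
])

```text
t: 5.02
tool_pos: [0.5137, 0.3132, 0.0774]
tool_rot: [1.176, 1.229, -1.176]
contact_force: [-16.1, -8.6, 35.5]
opening: 0.0002
```

Firm stop reached, with 35 N at the expected depth. I retreat, open the gripper and check.

Emit:
move_arm([
  [[-0.03,0,0,0],[-0.08,0,0,0],[-0.1,0,0,0],[-0.1,0,0,0],[-0.1,0,0,0],[-0.1,0,0,0],[0,-0.1,0,0],[0,-0.1,0,0],[0,-0.1,0,0],[0,-0.08,0,0],[0,0,0,0],[0,0,0,0],[0,0,0,0]],
], gripper=0)

```text
t: 6.1
tool_pos: [0.4179, 0.3083, 0.1976]
tool_rot: [1.177, 1.229, -1.176]
contact_force: [0.6, 0.4, -0.1]
opening: 0.0854
```

```bash
python3 - <<'E'
from h import *
to((.4175,.308,.115),-87.6)
for n in("top","side"):
    im=ctrl.get_image(n);w=cloud(im);hsv=cv2.cvtColor(im["pixels"],cv2.COLOR_RGB2HSV)
    H,S=hsv[...,0].astype(int),hsv[...,1]
    red=((H<6)|(H>172))&(S>130)&(np.hypot(w[...,0]-.512,w[...,1]-.3125)<.016)
    print(n,red.sum(),np.median(w[red],0))
    ro,co=(slice(150,270),slice(130,290)) if n=="top" else (slice(100,220),slice(160,320))
    cv2.imwrite(f"pics/{n}1.png",cv2.resize(im["pixels"][ro,co,::-1],(640,480),interpolation=cv2.INTER_CUBIC))
E
```

```text
t 6.1 pos [0.4179 0.3083 0.1976] yaw z -87.48 F [ 0.6  0.4 -0.1] open 0.0854 q6 2.02
tool units [ 0.3304 -0.0019  0.0012] turn 0.0014
top 47 [0.51127838 0.31307461 0.06357984]
side 29 [0.51376373 0.31231677 0.0653719 ]
```

View pics/side1.png

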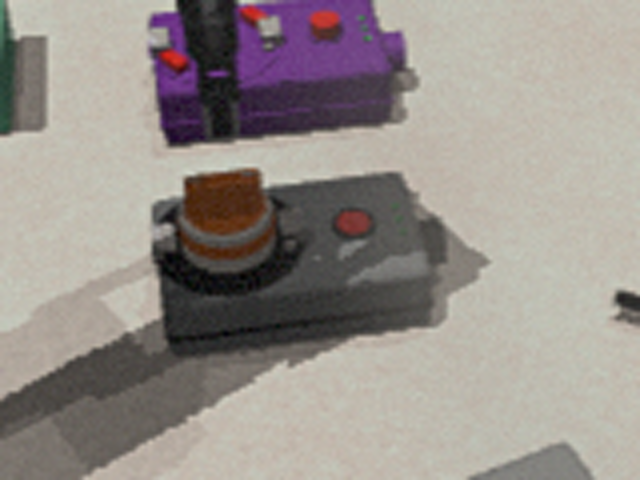

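The button is down: its top is at z 0.064 and the catches have retracted (button in the crop at (353,222), filter at (225,230)). I descend onto the bar and grip it.

Emit:
move_arm([
  [[0.1,-0.001,0.001,0],[0.1,0,0,0],[0.08,0,0,0],[0.04,0,0,0],[0.024,0,0,0],[0,0,0,0],[0,0,0,0]],
])

```text
t: 6.78
tool_pos: [0.418, 0.3083, 0.1125]
tool_rot: [1.178, 1.229, -1.176]
contact_force: [-0.0, -0.0, 0.8]
opening: 0.0854
```

Emit:
move_arm([
  [[0,0,0,0],[0,0,0,0],[0,0,0,0],[0,0,0,0],[0,0,0,0],[0,0,0,0],[0,0,0,0],[0,0,0,0],[0,0,0,0],[0,0,0,0]],
], gripper=1, squeeze=50)

```text
t: 7.62
tool_pos: [0.4174, 0.3082, 0.1121]
tool_rot: [1.177, 1.23, -1.176]
contact_force: [0.3, 0.9, 0.7]
opening: 0.0153
```

Emit:
move_arm([
  [[0,0,0,-0.05],[0,0,0,-0.05],[0,0,0,-0.05],[0,0,0,-0.05],[0,0,0,-0.05],[0,0,0,-0.05],[0,0,0,0]],
])

```text
t: 8.2
tool_pos: [0.4174, 0.308, 0.112]
tool_rot: [0.821, 1.41, -0.821]
contact_force: [0.6, -0.9, 2.8]
opening: 0.0151
```

```bash
python3 -c "
from h import *
to((.4175,.308,.112),-3);print(ctrl.get_obs()['wrist_torque'].round(2))"
```

```text
t 8.2 pos [0.4174 0.308  0.112 ] yaw z -60.4 F [ 0.6 -0.9  2.8] open 0.0151 q6 1.55
tool units [0.0001 0.0005 0.0003] turn -0.6378
[-0.06  0.09  0.  ]
```

Emit:
move_arm([
  [[0,0,0,-0.05],[0,0,0,-0.05],[0,0,0,-0.05],[0,0,0,-0.05],[0,0,0,-0.05],[0,0,0,-0.05],[0,0,0,-0.05],[0,0,0,-0.05],[0,0,0,-0.05],[0,0,0,-0.05],[0,0,0,-0.05],[0,0,0,-0.05],[0,0,0,0],[0,0,0,0]],
])

```text
t: 9.37
tool_pos: [0.4177, 0.3085, 0.1121]
tool_rot: [0.092, 1.568, -0.09]
contact_force: [1.3, 2.8, 0.9]
opening: 0.0153
```

Emit:
move_arm([
  [[-0.01,0,0,0],[-0.01,0,0,0],[-0.02,0,0,0],[-0.02,0,0,0],[-0.02,0,0,0],[0,0,0,0]],
])

```text
t: 9.87
tool_pos: [0.418, 0.3082, 0.1334]
tool_rot: [0.089, 1.567, -0.089]
contact_force: [0.3, -0.1, -0.5]
opening: 0.0151
```

```bash
python3 - <<'E'
from h import *
to((.4175,.308,.112),-3);print(ctrl.get_obs()['wrist_torque'].round(2))
im=ctrl.get_image("side")
cv2.imwrite("pics/side2.png",cv2.resize(im["pixels"][100:220,160:320,::-1],(640,480),interpolation=cv2.INTER_CUBIC))
E
```

```text
t 9.87 pos [0.418  0.3082 0.1334] yaw z -6.49 F [ 0.3 -0.1 -0.5] open 0.0151 q6 0.61
tool units [ 0.0855 -0.0009 -0.0019] turn -0.0388
[ 0.02 -0.01 -0.05]
```

View pics/side2.png

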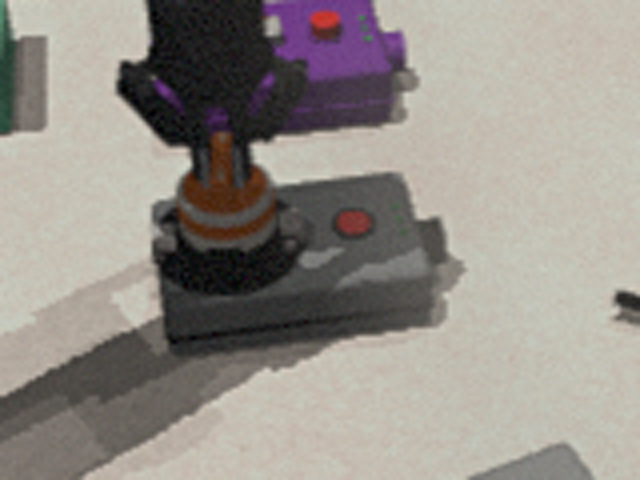

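The filter is off the spigot: in the crop the disc has risen from about (225,230) to (225,205), and its bar now runs towards the viewer. I lift higher and carry it to the basket.

Emit:
move_arm([
  [[-0.06,0,0,0],[-0.1,0,0,0],[-0.1,0,0,0],[-0.1,0,0,0],[-0.03,0,0,0],[0,0,0,0]],
])

```text
t: 10.42
tool_pos: [0.4186, 0.3087, 0.2322]
tool_rot: [0.091, 1.564, -0.087]
contact_force: [-0.1, 0.4, -1.4]
opening: 0.0148
```

Emit:
move_arm([
  [[0,-0.07,0.024,0],[0,-0.13,0.045,0],[0,-0.13,0.045,0],[0,-0.13,0.045,0],[0,-0.13,0.045,0],[0,-0.13,0.045,0],[0,-0.13,0.045,0],[0,-0.13,0.045,0],[0,-0.13,0.045,0],[0,-0.13,0.045,0],[0,-0.13,0.045,0],[0,-0.13,0.045,0],[0,-0.13,0.045,0],[0,-0.13,0.045,0],[0,-0.13,0.045,0],[0,-0.13,0.045,0],[0,-0.13,0.045,0],[0,-0.1,0.036,0],[0,0,0,0],[0,0,0,0]],
])

```text
t: 12.08
tool_pos: [0.5465, -0.2735, 0.2263]
tool_rot: [0.093, 1.573, -0.089]
contact_force: [0.2, -0.2, -1.6]
opening: 0.0149
```

```bash
python3 - <<'E'
from h import *
to((.5477,-.273,.062),-5)
im=ctrl.get_image("side");w=cloud(im)
for r in ctrl.trace("side","used_filter")[:2]:
    q=w[r["region"]];print(r["score"],r["pixel"],np.nanpercentile(q,[2,50,98],axis=0).round(3).tolist())
cv2.imwrite("pics/side3.png",im["pixels"][:,:,::-1])
E
```

```text
t 12.08 pos [ 0.5465 -0.2735  0.2263] yaw z -6.61 F [ 0.2 -0.2 -1.6] open 0.0149 q6 -0.47
tool units [0.6571 0.001  0.0071] turn -0.0178
0.98 [335.2, 314.4] [[0.514, -0.318, 0.179], [0.541, -0.294, 0.209], [0.578, -0.265, 0.239]]
```

View pics/side3.png

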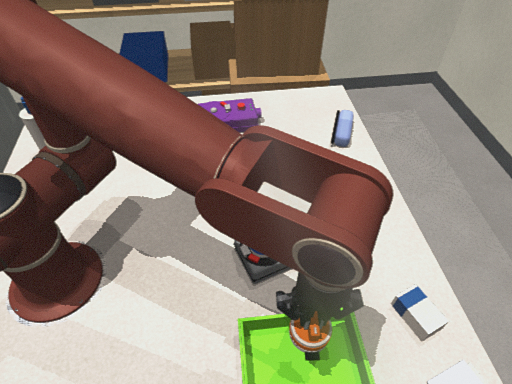

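The side picture shows the filter held upright over the basket at (312,335). I lower it.

Emit:
move_arm([
  [[0.05,0,0.007,0],[0.09,0,0,0],[0.1,0,0,0],[0.1,0,0,0],[0.1,0,0,0],[0.1,0,0,0],[0.06,0,0,0],[0.02,0,0,0],[0.01,0,0,0],[0.01,0,0,0],[0,0,0,0],[0,0,0,0]],
])

```text
t: 13.18
tool_pos: [0.5502, -0.2734, 0.0708]
tool_rot: [0.088, 1.567, -0.09]
contact_force: [-0.1, -0.3, -0.8]
opening: 0.015
```

Emit:
move_arm([
  [[0.008,0,0,0],[0.008,0,0,0],[0.008,0,0,0],[0.004,0,0,0],[0,0,0,0],[0,0,0,0]],
])

```text
t: 13.68
tool_pos: [0.5492, -0.273, 0.0621]
tool_rot: [0.089, 1.569, -0.089]
contact_force: [0.1, 0.9, -1.1]
opening: 0.0151
```

Emit:
move_arm([
  [[0.006,0,0,0],[0.006,0,0,0],[0.006,0,0,0],[0,0,0,0],[0,0,0,0]],
])

```text
t: 14.1
tool_pos: [0.5492, -0.273, 0.0576]
tool_rot: [0.089, 1.569, -0.089]
contact_force: [-0.3, 0.7, -1.8]
opening: 0.0151
```

Emit:
move_arm([
  [[0.003,0,0,0],[0.003,0,0,0],[0,0,0,0],[0,0,0,0]],
])

```text
t: 14.43
tool_pos: [0.5494, -0.2732, 0.0571]
tool_rot: [0.089, 1.569, -0.089]
contact_force: [-3.6, 1.3, 4.2]
opening: 0.0148
```

Contact with the floor at the expected height. I release and retreat.

Emit:
move_arm([
  [[0,0,0,0],[0,0,0,0],[0,0,0,0],[0,0,0,0],[0,0,0,0],[0,0,0,0],[0,0,0,0],[0,0,0,0]],
], gripper=0)

```text
t: 15.1
tool_pos: [0.5494, -0.273, 0.0563]
tool_rot: [0.089, 1.569, -0.089]
contact_force: [-0.1, 0.4, 0.6]
opening: 0.0853
```

Emit:
move_arm([
  [[-0.02,0,0,0],[-0.06,0,0,0],[-0.1,0,0,0],[-0.1,0,0,0],[-0.1,0,0,0],[-0.1,0,0,0],[-0.1,0,0,0],[-0.1,0,0,0],[0,0.1,0,0],[0,0.12,0,0],[0,0.12,0,0],[0,0.12,0,0],[0,0.12,0,0],[0,0.12,0,0],[0,0.12,0,0],[0,0.12,0,0],[0,0.1,0,0],[0,0,0,0],[0,0,0,0]],
])

```text
t: 16.68
tool_pos: [0.5787, -0.0137, 0.2267]
tool_rot: [0.087, 1.569, -0.087]
contact_force: [-0.5, -0.4, -0.4]
opening: 0.0854
```

```bash
python3 - <<'E'
from h import *
to((.5477,-.273,.062),-5)
ims=[]
for n in("top","side"):
    im=ctrl.get_image(n);w=cloud(im);ims.append(im["pixels"])
    for t in("used_filter","fresh_filter"):
        for r in ctrl.trace(n,t)[:1]:
            q=w[r["region"]];print(n,t,r["score"],r["pixel"],np.nanpercentile(q,[2,50,98],axis=0).round(3).tolist())
cv2.imwrite("pics/end.png",cv2.resize(np.vstack(ims)[:,:,::-1],(400,600),interpolation=cv2.INTER_AREA))
E
```

```text
t 16.68 pos [ 0.5787 -0.0137  0.2267] yaw z -6.34 F [-0.5 -0.4 -0.4] open 0.0854 q6 -0.04
tool units [ 0.6591 -1.0444 -0.0089] turn -0.0149
top used_filter 0.63 [184.4, 377.8] [[0.518, -0.303, 0.004], [0.547, -0.264, 0.039], [0.579, -0.231, 0.069]]
side used_filter 0.85 [363.0, 304.3] [[0.518, -0.311, 0.011], [0.547, -0.282, 0.041], [0.582, -0.246, 0.07]]
side fresh_filter 0.58 [241.9, 263.9] [[0.477, -0.045, 0.066], [0.507, -0.023, 0.096], [0.541, 0.017, 0.125]]
```

View pics/end.png

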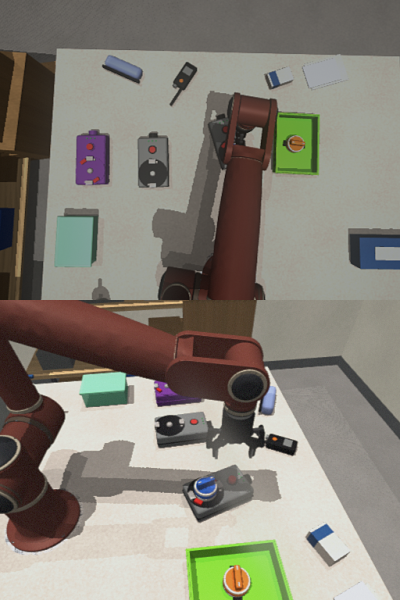

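The used filter stands upright in the basket: it is at (296,143) in the top half and (237,580) in the side half. Its top is at z about 0.067–0.07 and its centre at (0.548,-0.27). The blue filter has not moved, and the arm is clear.

```bash
python3 -c "
from station import ctrl
print(ctrl.finish_job())"
```

```text
the job is handed in; nothing more can be done
None
```

The used filter now stands upright on the floor of the green basket, and the job was handed in at about 17 s of the 59 s allowed.

- **Button:** I pressed the grey unit's red button to its stop. The wrist read 35 N at the stop, and afterwards the button top measured about 64 mm high, down from 75 mm.
- **Twist and lift:** I gripped the orange bar, turned it about 81° anticlockwise with little resistance, and lifted the filter straight off.
- **Placing:** I set the filter down gently (about 4 N), released it and moved the arm clear.

**Last checks:** the filter's top is at about 67–70 mm, which fits it standing on the 5 mm floor, and it is near the basket's centre. From the side camera, the blue filter measured the same as at the start. The top camera could not see the blue filter because the arm was in the way. Nothing else failed or disagreed.

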